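# Count along the spice rack and push the tin into the third gap

## Task

Starting at the end of the spice rack with the tall turned post, run a fingertip along the sprung steel rail on the back of the rack, keeping it pressed lightly down, and count the gaps between the dividers, full or empty, until your finger stands at the third. Then push the small rectangular tin along the counter, narrow end first, into that third gap until it is fully home against the rack's back panel, and take the hand away. Only push the tin, never lift or tip it, and do not disturb the jars, the mug or the mill.

Things in the scene. Friction and masses are not known exactly. Their poses are not given: they have to be found in the camera images.
- rack: Fixed wooden rack. Origin: on the counter, mid-row; y runs along the row, -x is the open front. Seven dividers 8 mm thick, 40 mm high, at y = -150, -100 ... 150 mm, front ends rounded, at x = -15 mm; between them six gaps 42 mm wide, centred at y = -125, -75, -25, 25, 75, 125 mm, floored by the counter. Back panel 50 mm high, front face at x = 30 mm, closes all gaps. Two gaps hold jars.
- rail: Level steel rail behind the back panel: 300 mm long (y), 14 mm wide (x), 10 mm thick. Origin: middle of its top face, at rack x = 46 mm, y = 0, 72 mm above the counter when free. On springs: it goes straight down, staying level, up to 12 mm under a fingertip (about 1 N to start it, 3 N at 6 mm, 5 N at 12 mm, then a hard stop) and springs back.
- end_post: Fixed turned wooden post, 26 mm across, 98 mm high, in line with the rail at rack x = 46 mm, at one end of the rack: rack y = +172 or -172 mm, which changes from start to start. Counting starts here. Origin: centre of its foot on the counter; axes parallel to the rack's.
- end_block: Fixed low wooden block, 26 x 26 mm, 30 mm high, at the other end of the rack from the post, origin at the centre of its underside. Counting does not start here.
- tin: Loose closed dark metal tin with a bright lid, rectangular, about 120 g, 50 mm long (its x), 34 mm wide (its y), 46 mm high, standing upright on the counter in front of the rack. Origin: centre of its underside. Fully home in a gap its x axis is parallel to the rack's x, its origin is at rack x = 5 mm, and 5 mm of its length stands out past the rounded front ends of the dividers.
- jar_a: Bystander: round amber glass jar, 36 mm across, 48 mm high, standing in the gap at rack y = 75 mm. Origin: centre of its underside.
- jar_b: Bystander: a like jar, 36 mm across, 48 mm high, in the gap at rack y = -75 mm. Origin: centre of its underside.
- mug: Bystander: white mug, 76 mm across, 85 mm high, on the counter well to the left of the rack. Origin: centre of its underside.
- mill: Bystander: dark wooden pepper mill, 54 mm across, 130 mm high, on the counter well to the right of the rack. Origin: centre of its underside.
Mind the look-alikes: they are no part of the job. Leave any green look-alike of the tin alone. There is more than one size of the end_post; the job needs the larger.

How it is judged:
By the outcome, as a careful person would: the job done as asked, in the order asked, and still so for the second after the job is handed in, with the robot touching nothing.
It also fails if it takes over 72 s, if anything falls off the work surface, if the arm or the gripper's body presses on something with over 40 N, if the wrist force passes 120 N, or if a joint passes its speed limit or range.

## Robot

A 6-joint arm with a two-finger parallel gripper is mounted at the origin on the work surface. World frame = base frame: x ahead of the robot, y to its left, z up, the work surface at z = 0. Lengths are in m, angles in rad, forces in N, time in s.
With the tool pointing down it reaches from about 0.425 to 0.95 m from the base axis. Payload 3.5 kg.
Tool frame: the origin (TCP) lies midway between the tips of the shut fingers; the grasp point (between the pads) lies 19 mm behind it; z points along the fingers, y is the direction in which the jaws open and shut (so a half turn about z gives the same grasp; the last joint's range is limited). The gripper opens to 85 mm and grips with 20 to 120 N. Pads are 22 mm wide; open, the fingers measure 114 mm over their backs; the gripper's body (76 mm by 85 mm) begins 54 mm behind the grasp point. The pads swing forward as they close: fully open they stand 13 mm farther back than shut.
Start: joints at [1.13, 0.286, 1.577, -0, 1.279, -0.15], TCP at [0.193, 0.647, 0.231] pointing down, gripper open.
Joint ranges: [-2.77, 2.77], [-0.9, 2.22], [0.21, 2.48], [-1.53, 4.67], [0.24, 2.81], [-2.84, 2.84]. Speed limits (rad/s): [2.79, 2.79, 3.14, 3.14, 3.14, 3.14].

## Interface

Orientations are given as a unit quaternion [x, y, z, w].
In Python, from plant import * gives the robot as it stands.
- The arm moves only by the shell command python3 -m jog 'ROWS' [FORCE]. ROWS is a JSON object of lists of equal length, an entry for each row: "travel": the shift along the world's x, y, z in mm, a list of three; "dr": the turn, a rotation vector about the world's x, y, z in degrees, a list of three; "jaw": the closure in counts, from 0 (fully open) to 255 (shut). In form: {"travel": [[x, y, z], ...], "dr": [[wx, wy, wz], ...], "jaw": [jaw, ...]}. A call has 1 to 5 rows; each row shifts and turns the commanded pose from where the row before left it; what a row does not reach is not made up. A row lasts 1/12 s, in which the tool goes at most 41.7 mm and 7.16 degrees, less where a joint would pass 70% of its speed; a pose out of reach is approached as far as the arm can. A call is refused whole if a number of a shift passes 41.7 or a number of a turn 7.16, either way. A call with a gripper value outside its range is refused whole. The fingers move at their own pace and stop on an object; FORCE is the grip in N (left out, the last holds). Time passes only in rows, so rows that do not move let the fingers close. It gives the time, the measured TCP pose, the force and the opening at its end, in the units of the state.
- get_state(): the state, without advancing time (a new reading comes with each control period).
- read_camera(name): name is "scene" or "side" or "wrist"; returns the picture (480x640x3 uint8, red, green, blue); there is no depth.
- camera_info(name): a dict with "K" (3x3 intrinsics, pixels), "R" (3x3) and "t" (3): a world point X has camera coordinates R X + t; the wrist camera has in their place "mount" (4x4, takes a point from camera to tool coordinates, whose origin is the TCP and whose axes are the flange's). Camera axes: x right, y down, z forward; pixel columns grow to the right and rows downward; lengths in m; the calibration is good to about 2 mm. A picture is of the moment at which its call begins: read the wrist's pose just before it. camera_info takes no time and is no camera call.
- sign_off(): hands the job in, once; it reports no verdict.
The state is a dict: "time": time; "qpos": joint angles; "dq": joint speeds; "joint_efforts": joint torques, N m; "eef_pos": TCP position; "tcp_rot": TCP orientation; "contact_force": force on the tool from outside, world axes, zero at the start; "wrist_torque": the same for the moment, N m; "opening": opening from 0.0 (shut) to 1.0 (fully open).
Only numpy, scipy, OpenCV 4.12 (cv2) and the standard library are available. Lean on these libraries where they do the work, as an engineer would, in place of code of your own. Each camera call takes 0.05 s, during which the arm holds its last target. There are 200 camera calls.

## Working session

There is one attempt and no reset: what is moved stays moved. The work goes in short steps, Python scripts to look and compute and a shell command to move; the robot and the scene stay as the last step left them, time stands still between calls to the robot, and variables do not carry over. Pictures are saved under pics/ and viewed, about 8 in all and at most 12, crops included, and the job is handed in when it is done.

```bash
mkdir -p pics; ls
python3 - <<'E'
from plant import *
import cv2
for n in("scene","side"):
    im=read_camera(n); cv2.imwrite(f"pics/{n}0.png",im[:,:,::-1]); i=camera_info(n); print(n,i)
print(camera_info("wrist")); print(get_state())
E
```

```text
pics
scene {'K': array([[498.37986807,   0.        , 320.03256109],
       [  0.        , 498.37986807, 239.21467456],
       [  0.        ,   0.        ,   1.        ]]), 'R': array([[ 0.48462819,  0.87468332, -0.00803756],
       [ 0.56297639, -0.31892974, -0.76245748],
       [-0.66947226,  0.36498343, -0.6469884 ]]), 't': array([-0.29712659, -0.27365595,  1.60549492])}
side {'K': array([[521.54691995,   0.        , 314.59419904],
       [  0.        , 521.54691995, 238.78531635],
       [  0.        ,   0.        ,   1.        ]]), 'R': array([[ 0.70000288, -0.71412077, -0.00524288],
       [-0.386246  , -0.37241458, -0.84387287],
       [ 0.60067462,  0.59273848, -0.53651757]]), 't': array([-0.39582718,  0.30306894,  0.69171428])}
{'K': array([[366.7128764 ,   0.        , 323.1119392 ],
       [  0.        , 366.7128764 , 237.08637323],
       [  0.        ,   0.        ,   1.        ]]), 'mount': array([[ 1.60491185e-04, -9.58048727e-01, -2.86605324e-01,
         7.22745584e-02],
       [ 9.99999915e-01,  4.51453003e-05,  4.09063488e-04,
        -2.11888064e-03],
       [-3.78963871e-04, -2.86605365e-01,  9.58048653e-01,
        -1.42184358e-01],
       [ 0.00000000e+00,  0.00000000e+00,  0.00000000e+00,
         1.00000000e+00]])}
{'time': 0.1, 'qpos': array([ 1.12998624e+00,  2.87128050e-01,  1.57808379e+00, -1.97953258e-05,
        1.27863420e+00, -1.49999129e-01]), 'dq': array([ 0.00111478, -0.00083778, -0.00292382, -0.00022175,  0.00230495,
        0.00022297]), 'joint_efforts': array([ 6.82988848e-04, -4.07294798e+01, -2.93699938e+01, -1.33121198e-04,
        3.44127395e-03,  8.67503530e-06]), 'eef_pos': array([0.19324795, 0.64609296, 0.23002273]), 'tcp_rot': array([ 1.44890719e-01,  9.89447022e-01, -1.08064799e-03, -3.18946076e-04]), 'contact_force': array([-0.46389457, -0.38888357,  0.51685965]), 'wrist_torque': array([-0.0207142 , -0.02459654,  0.01873383]), 'opening': 1.001220545538749}
```

View pics/scene0.png

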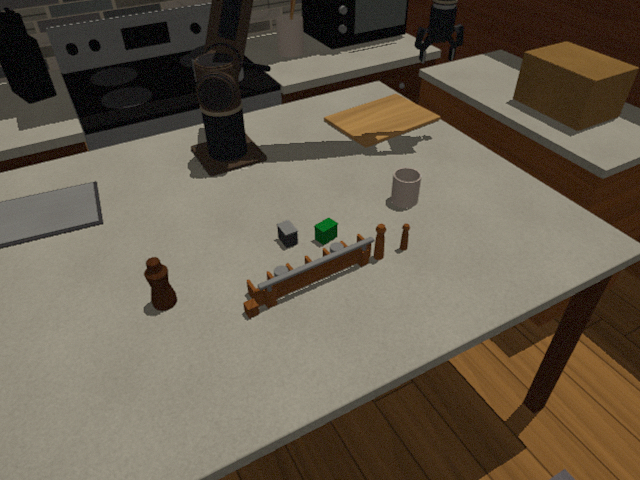

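View pics/side0.png

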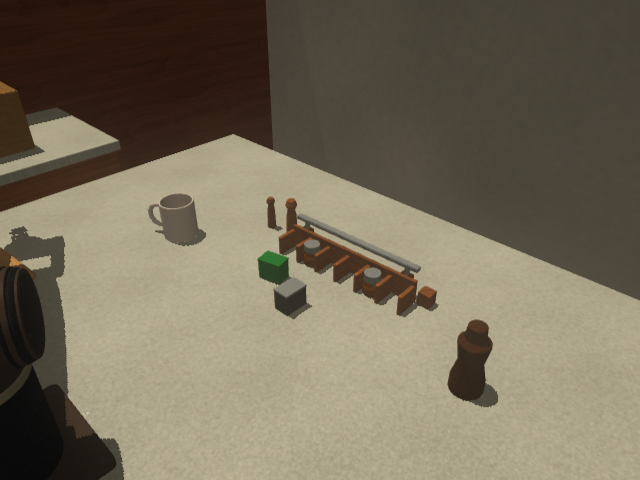

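The larger post appears at scene (380,242), with a thinner look-alike at (405,238). The grey tin is at scene (288,233) and the green decoy at (326,231). I'll enlarge both views to confirm these and pick features.

Run:
```python
import cv2,numpy as np
a=cv2.imread("pics/scene0.png")[210:325,235:425]; b=cv2.imread("pics/side0.png")[190:320,250:450]
a=cv2.resize(a,None,fx=4,fy=4,interpolation=cv2.INTER_CUBIC);b=cv2.resize(b,None,fx=4,fy=4,interpolation=cv2.INTER_CUBIC)
cv2.imwrite("pics/ca.png",a);cv2.imwrite("pics/cb.png",b)
```

```text
(no output)
```

View pics/ca.png

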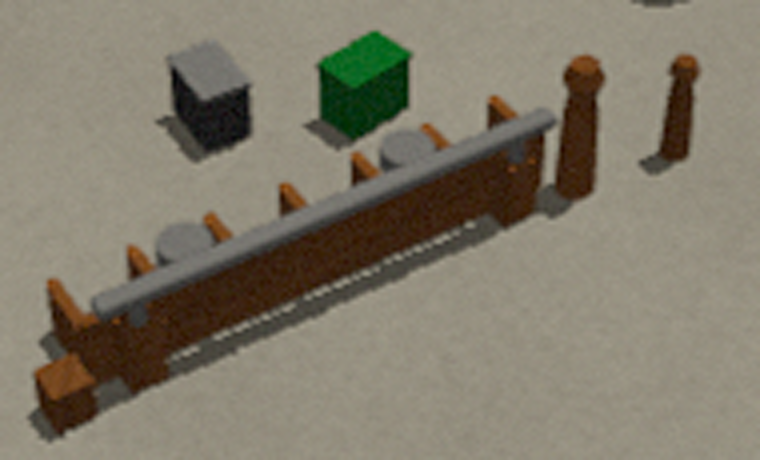

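View pics/cb.png

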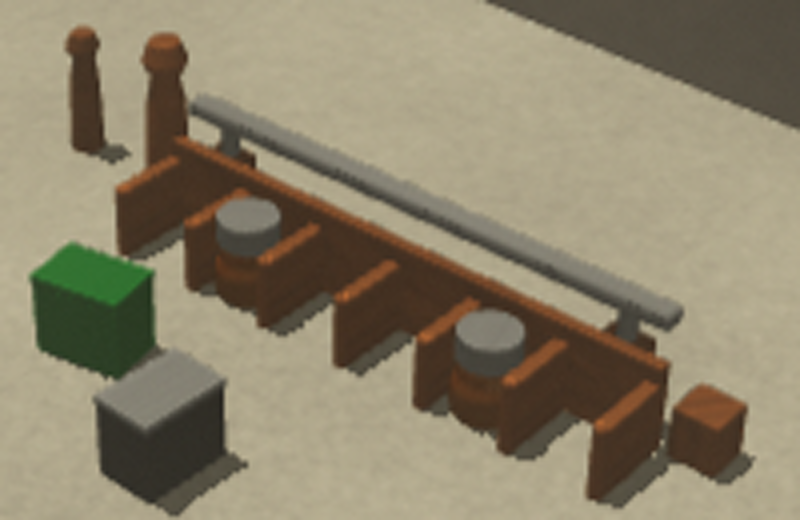

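```bash
cat > h.py <<'E'
import numpy as np
from plant import *
from scipy.spatial.transform import Rotation as Ro
def cast(n,uv,z,pose=None):
    c=camera_info(n); uv=np.atleast_2d(uv).astype(float)
    d=np.c_[uv,np.ones(len(uv))]@np.linalg.inv(c["K"]).T
    if n=="wrist":
        M=np.asarray(c["mount"]);T=np.eye(4);T[:3,:3]=Ro.from_quat(pose[1]).as_matrix();T[:3,3]=pose[0];T=T@M
        R=T[:3,:3];o=T[:3,3]
    else: R=c["R"].T;o=-R@c["t"]
    d=d@R.T
    return (o+d*((z-o[2])/d[:,2])[:,None])[:,:2]
E
python3 - <<'E'
from h import *
np.set_printoptions(precision=4,suppress=True)
a=lambda l:np.array(l)/4+[235,210]
b=lambda l:np.array(l)/4+[250,190]
S=cast
print("rail sc",r1:=S("scene",a([(101,301),(547,118)]),.072)); print("rail sd",r2:=S("side",b([(676,311),(200,100)]),.072))
for r in(r1,r2):
    d=r[1]-r[0];print(np.linalg.norm(d),r.mean(0),np.degrees(np.arctan2(d[1],d[0])))
for nm,p in(("tin",[[(168,62),(212,42),(250,82),(208,98)],[(97,400),(170,350),(226,382),(150,430)]]),("green",[[(318,65),(375,33),(411,52),(357,85)],[(32,272),(75,243),(155,272),(112,305)]])):
    for n,q,f in(("scene",p[0],a),("side",p[1],b)):
        c=S(n,f(q),.046);e=np.diff(np.r_[c,c[:1]],axis=0)
        print(nm,n,c.mean(0),np.linalg.norm(e,axis=1),np.degrees(np.arctan2(e[:,1],e[:,0])))
print("post top",S("scene",a([(584,58)]),.098),S("side",b([(165,35)]),.098))
print("div tips sd",S("side",b([(120,190),(187,226),(260,262),(335,298),(417,338),(503,380),(592,428)]),.04))
E
```

```text
rail sc [[ 0.6603 -0.1701]
 [ 0.6515  0.1177]]
rail sd [[ 0.6591 -0.1739]
 [ 0.6434  0.1193]]
0.28797165047733725 [ 0.6559 -0.0262] 91.7541249427627
0.293699449555064 [ 0.6512 -0.0273] 93.06099824358101
tin scene [ 0.485  -0.0218] [0.0333 0.0477 0.0295 0.0446] [  97.9409    3.3404  -87.8692 -171.8811]
tin side [ 0.4792 -0.0234] [0.0487 0.0358 0.0475 0.0327] [   4.2522  -88.4623 -179.4771   93.4526]
green scene [0.5224 0.0688] [0.0483 0.0298 0.0471 0.0314] [ 102.7381   19.7052  -75.5487 -158.4057]
green side [0.5202 0.0683] [0.0318 0.0485 0.0338 0.0495] [   7.37    -77.756  -170.6355   99.8884]
post top [[0.6416 0.1483]] [[0.6479 0.1501]]
div tips sd [[ 0.5865  0.1221]
 [ 0.5871  0.0719]
 [ 0.5897  0.0223]
 [ 0.5928 -0.0255]
 [ 0.5956 -0.0754]
 [ 0.5984 -0.1249]
 [ 0.5986 -0.1752]]
```

```bash
python3 -m jog '{"travel":[[15,-22,0],[22,-33,0],[22,-33,0],[22,-33,0],[22,-33,0]],"dr":[[0,0,0],[0,0,1],[0,0,1],[0,0,1],[0,0,1]],"jaw":[255,255,255,255,255]}' 20
python3 -m jog '{"travel":[[23,-34,0],[23,-34,0],[23,-34,0],[23,-34,0],[23,-34,0]],"dr":[[0,0,1],[0,0,1],[0,0,1],[0,0,1],[0,0,1]],"jaw":[255,255,255,255,255]}'
python3 -m jog '{"travel":[[23,-34,0],[23,-34,0],[23,-34,0],[23,-34,0],[23,-34,0]],"dr":[[0,0,1],[0,0,1],[0,0,1],[0,0,1],[0,0,1]],"jaw":[255,255,255,255,255]}'
python3 -m jog '{"travel":[[23,-34,0],[23,-34,0],[23,-34,0],[5,-10,0],[0,0,0]],"dr":[[0,0,1],[0,0,1],[0,0,1],[0,0,1],[0,0,1.5]],"jaw":[255,255,255,255,255]}'
python3 -m jog '{"travel":[[0,0,0],[0,0,0],[0,0,0]],"dr":[[0,0,0],[0,0,0],[0,0,0]],"jaw":[255,255,255]}'
python3 - <<'E'
from h import *
import cv2
s=get_state(); im=read_camera("wrist"); cv2.imwrite("pics/w1.png",im[:,:,::-1])
np.savez("w1.npz",p=s["eef_pos"],q=s["tcp_rot"]); print(s["eef_pos"],s["tcp_rot"],s["contact_force"],s["qpos"])
E
```

```text
time: 0.52
eef_pos: [0.2968, 0.4909, 0.2307]
tcp_rot: [0.109, 0.994, -0.0, -0.0]
contact_force: [0.2, 0.9, 0.1]
opening: 0.303
time: 0.93
eef_pos: [0.4119, 0.3208, 0.2309]
tcp_rot: [0.066, 0.998, -0.0, -0.0]
contact_force: [-0.2, 0.5, 0.3]
opening: -0.001
time: 1.35
eef_pos: [0.527, 0.1507, 0.231]
tcp_rot: [0.023, 1.0, 0.0, -0.0]
contact_force: [0.5, 0.4, 0.2]
opening: -0.0
time: 1.77
eef_pos: [0.6017, 0.0371, 0.2304]
tcp_rot: [-0.023, 1.0, -0.0, -0.0]
contact_force: [-1.1, 0.6, 0.3]
opening: 0.001
time: 2.02
eef_pos: [0.6001, 0.0411, 0.231]
tcp_rot: [-0.025, 1.0, 0.0, -0.0]
contact_force: [-0.2, 0.1, -0.9]
opening: -0.0
[0.60005624 0.0411434  0.23096956] [-2.48211799e-02  9.99691839e-01  6.57300479e-05 -3.64048726e-04] [-0.17388423  0.05915186 -0.87991726] [-1.00111954e-01  1.26977326e-01  1.76348455e+00  4.18151950e-05
  1.25186958e+00 -1.72056887e+00]
```

View pics/w1.png

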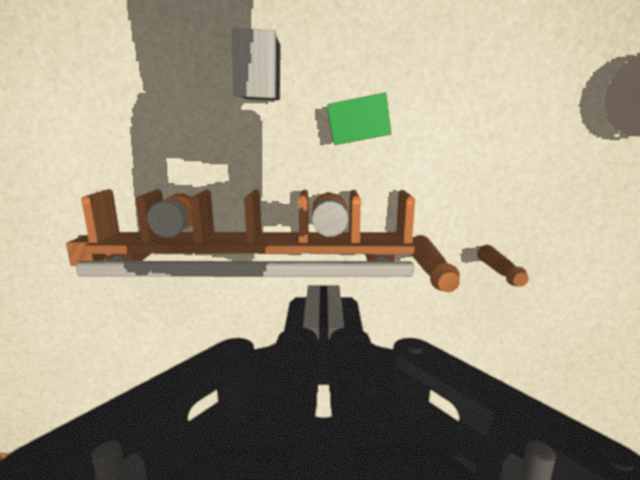

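The wrist view confirms the layout: the post is at the right (+y) end at (445,278), with the thinner look-alike at (517,278). The rail runs (79,269)–(413,268), jars sit in gaps 2 and 5 from the post, the tin lid is about (255,63) and the green decoy is (360,118). Gap 3 is between the dividers at (303,200) and (252,200).

Run:
```python
from h import *
import cv2
np.set_printoptions(precision=4,suppress=True)
d=np.load("w1.npz");P=(d["p"],d["q"])
im=cv2.imread("pics/w1.png");hsv=cv2.cvtColor(im,cv2.COLOR_BGR2HSV)
# rail: low-sat pixels in the band
m=((hsv[...,1]<40)&(hsv[...,2]<205)).astype(np.uint8); m[:255]=0;m[280:]=0;m[:,420:]=0;m[:,:70]=0
n,l,st,c=cv2.connectedComponentsWithStats(m);k=1+st[1:,4].argmax();ys,xs=np.where(l==k);r=cv2.minAreaRect(np.c_[xs,ys].astype(np.float32));print("railpx",r)
w=cast("wrist",[(79,269),(413,268.5)],.072,P);v=w[1]-w[0];a=np.degrees(np.arctan2(v[1],v[0]));print(w,np.linalg.norm(v),w.mean(0),a)
# orange divider tops
print("divtips",cast("wrist",[(87.5,197),(253,192),(303,192),(408,193)],.04,P))
# row profile across gap 3 dividers
for y in (200,215):print(y,im[y,240:315,2].tolist())
# tin
g=im[20:106,225:285];print(g[15,:,:].mean(1).astype(int).tolist(),g[65,:].mean(1).astype(int).tolist(),g[:,20].mean(1).astype(int).tolist(),g[:,40].mean(1).astype(int).tolist())
```

```text
railpx ((244.5, 266.0), (20.0, 337.0), 90.0)
[[ 0.6571 -0.1732]
 [ 0.642   0.1203]] 0.2938677791440993 [ 0.6495 -0.0264] 92.9400658595151
divtips [[ 0.5991 -0.1776]
 [ 0.5869 -0.0258]
 [ 0.5846  0.0199]
 [ 0.5807  0.1159]]
200 [122, 125, 121, 113, 109, 100, 94, 103, 103, 104, 106, 99, 90, 88, 87, 80, 86, 77, 75, 91, 126, 170, 201, 208, 210, 208, 208, 220, 227, 230, 226, 219, 212, 208, 209, 210, 206, 206, 220, 227, 233, 233, 234, 233, 230, 231, 232, 234, 227, 207, 153, 121, 123, 125, 131, 125, 124, 143, 175, 196, 205, 198, 197, 202, 207, 206, 179, 138, 115, 120, 124, 127, 124, 120, 112]
215 [127, 123, 124, 128, 120, 110, 106, 102, 100, 105, 102, 99, 98, 93, 88, 83, 82, 77, 84, 78, 95, 111, 126, 130, 132, 125, 125, 126, 129, 129, 133, 130, 127, 124, 126, 126, 128, 121, 128, 129, 126, 123, 123, 120, 122, 124, 129, 125, 130, 128, 125, 122, 123, 122, 124, 122, 129, 127, 120, 105, 102, 102, 102, 98, 103, 101, 97, 94, 102, 118, 127, 122, 127, 156, 185]
[107, 107, 107, 109, 110, 109, 102, 94, 95, 96, 95, 97, 94, 93, 102, 99, 98, 95, 97, 99, 98, 94, 99, 97, 97, 100, 94, 109, 147, 175, 186, 18
[... 537 characters left out ...]
99, 98, 94, 97, 97, 91, 89, 98, 95, 91, 100, 94, 98, 93, 99, 97, 101, 94, 95, 93, 95, 94, 98, 99, 96, 99, 95, 99, 98, 96, 95, 99, 102, 95, 100, 97, 98, 102, 106, 110, 113, 109, 109, 110, 113, 108, 107, 109, 109, 108, 110, 100, 78, 61, 68, 99, 114, 117, 137, 176, 212, 217] [205, 205, 206, 206, 208, 207, 207, 205, 202, 193, 186, 183, 185, 187, 183, 184, 183, 182, 182, 185, 187, 185, 180, 181, 188, 182, 186, 183, 186, 184, 186, 183, 184, 187, 180, 186, 185, 183, 181, 183, 183, 180, 182, 182, 184, 182, 182, 184, 182, 184, 185, 187, 185, 183, 183, 184, 182, 185, 183, 185, 180, 184, 182, 181, 183, 181, 182, 181, 180, 182, 185, 183, 181, 186, 184, 182, 166, 127, 77, 61, 88, 105, 125, 162, 196, 218]
```

```bash
python3 -m jog '{"travel":[[15,22,0],[15,23,0],[14,22.5,0],[0,0,-35],[0,0,-35]],"dr":[[0,0,0],[0,0,0],[0,0,0],[0,0,0],[0,0,0]],"jaw":[255,255,255,255,255]}'
python3 -m jog '{"travel":[[0,0,-35],[0,0,-30],[0,0,-8],[0,0,0],[0,0,0]],"dr":[[0,0,0],[0,0,0],[0,0,0],[0,0,0],[0,0,0]],"jaw":[255,255,255,255,255]}'
python3 -m jog '{"travel":[[0,0,0],[0,0,0]],"dr":[[0,0,0],[0,0,0]],"jaw":[255,255]}'
python3 - <<'E'
from h import *
import cv2
s=get_state(); cv2.imwrite("pics/s2.png",cv2.resize(read_camera("side")[120:320,200:450,::-1],None,fx=3,fy=3)); print(s["eef_pos"],s["contact_force"])
E
```

```text
time: 2.48
eef_pos: [0.647, 0.1106, 0.1643]
tcp_rot: [-0.026, 1.0, -0.0, 0.004]
contact_force: [0.7, -1.3, -0.8]
opening: 0.0
time: 2.9
eef_pos: [0.645, 0.1086, 0.0894]
tcp_rot: [-0.025, 1.0, -0.0, 0.001]
contact_force: [0.5, 0.6, 1.4]
opening: 0.001
time: 3.07
eef_pos: [0.6465, 0.1083, 0.0917]
tcp_rot: [-0.025, 1.0, -0.0, 0.003]
contact_force: [0.4, -0.0, 0.8]
opening: 0.001
[0.64651737 0.10827332 0.09170529] [ 0.40235573 -0.0369215   0.8096828 ]
```

View pics/s2.png

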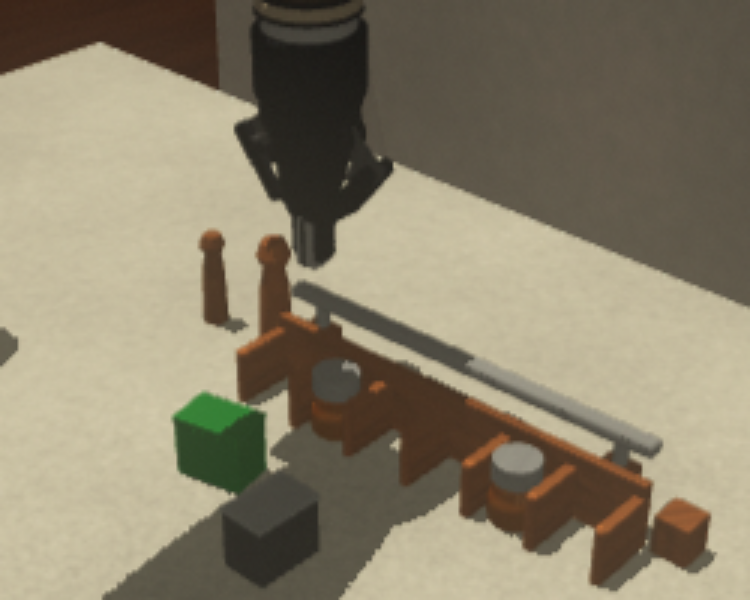

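```bash
python3 -m jog '{"travel":[[-1,0,-8],[-1,0,-5],[0,0,-3],[0,0,0],[0,0,0]],"dr":[[0,0,0],[0,0,0],[0,0,0],[0,0,0],[0,0,0]],"jaw":[255,255,255,255,255]}'
python3 -m jog '{"travel":[[0,0,-2],[0,0,-2],[0,0,0],[0,0,0],[0,0,0]],"dr":[[0,0,0],[0,0,0],[0,0,0],[0,0,0],[0,0,0]],"jaw":[255,255,255,255,255]}'
python3 -m jog '{"travel":[[0,0,-2],[0,0,0],[0,0,0]],"dr":[[0,0,0],[0,0,0],[0,0,0]],"jaw":[255,255,255]}'
```

```text
time: 3.53
eef_pos: [0.642, 0.1081, 0.0719]
tcp_rot: [-0.025, 1.0, -0.0, -0.001]
contact_force: [-0.9, -0.4, 1.5]
opening: -0.002
time: 3.95
eef_pos: [0.6427, 0.1081, 0.0686]
tcp_rot: [-0.025, 1.0, -0.0, 0.0]
contact_force: [-0.6, -0.2, 1.8]
opening: 0.001
time: 4.2
eef_pos: [0.6428, 0.1081, 0.0665]
tcp_rot: [-0.025, 1.0, -0.0, 0.0]
contact_force: [0.9, -0.0, 2.2]
opening: -0.001
```

```bash
python3 -m jog '{"travel":[[0.2,-3,0],[0.3,-5,0],[0.3,-5,0],[0.3,-5,0],[0.3,-5,0]],"dr":[[0,0,0],[0,0,0],[0,0,0],[0,0,0],[0,0,0]],"jaw":[255,255,255,255,255]}'
python3 -m jog '{"travel":[[0.3,-5,0],[0.3,-5,0],[0.3,-5,0],[0.3,-5,0],[0.3,-5,0]],"dr":[[0,0,0],[0,0,0],[0,0,0],[0,0,0],[0,0,0]],"jaw":[255,255,255,255,255]}'
python3 -m jog '{"travel":[[0.3,-5,0],[0.3,-5,0],[0.3,-5,0],[0.3,-5,0],[0.3,-5,0]],"dr":[[0,0,0],[0,0,0],[0,0,0],[0,0,0],[0,0,0]],"jaw":[255,255,255,255,255]}'
```

```text
time: 4.62
eef_pos: [0.644, 0.0846, 0.0664]
tcp_rot: [-0.025, 1.0, 0.0, 0.0]
contact_force: [-0.1, 2.9, 3.1]
opening: -0.002
time: 5.03
eef_pos: [0.6454, 0.0596, 0.0663]
tcp_rot: [-0.025, 1.0, 0.0, -0.0]
contact_force: [0.0, 1.3, 2.9]
opening: 0.0
time: 5.45
eef_pos: [0.6469, 0.0347, 0.0663]
tcp_rot: [-0.025, 1.0, 0.0, -0.0]
contact_force: [-0.2, 1.5, 4.1]
opening: 0.002
```

```bash
python3 -m jog '{"travel":[[0.3,-5,0],[0.3,-5,0],[0.3,-5,0],[0.3,-5,0],[0.3,-5,0]],"dr":[[0,0,0],[0,0,0],[0,0,0],[0,0,0],[0,0,0]],"jaw":[255,255,255,255,255]}'
python3 -m jog '{"travel":[[0.3,-5,0],[0.3,-4,0],[0.2,-3,0],[0,0,0],[0,0,0]],"dr":[[0,0,0],[0,0,0],[0,0,0],[0,0,0],[0,0,0]],"jaw":[255,255,255,255,255]}'
python3 -m jog '{"travel":[[0,0,0],[0,0,0],[0,0,0],[0,0,0],[0,0,0]],"dr":[[0,0,0],[0,0,0],[0,0,0],[0,0,0],[0,0,0]],"jaw":[255,255,255,255,255]}'
python3 - <<'E'
from h import *
import cv2
s=get_state(); im=read_camera("wrist"); cv2.imwrite("pics/w3.png",im[:,:,::-1])
np.savez("w3.npz",p=s["eef_pos"],q=s["tcp_rot"]); print(s["eef_pos"],s["tcp_rot"])
E
```

```text
time: 5.87
eef_pos: [0.6484, 0.0097, 0.0663]
tcp_rot: [-0.025, 1.0, -0.0, -0.0]
contact_force: [0.0, 2.0, 3.2]
opening: -0.001
time: 6.28
eef_pos: [0.6493, -0.0028, 0.0664]
tcp_rot: [-0.025, 1.0, -0.001, 0.0]
contact_force: [-0.3, -1.9, 2.3]
opening: 0.004
time: 6.7
eef_pos: [0.6493, -0.002, 0.0664]
tcp_rot: [-0.025, 1.0, -0.0, 0.0]
contact_force: [-0.1, -2.1, 3.0]
opening: -0.003
[ 0.64932114 -0.00196311  0.06638999] [-2.48452437e-02  9.99691276e-01 -2.03085238e-04  1.57318373e-04]
```

View pics/w3.png

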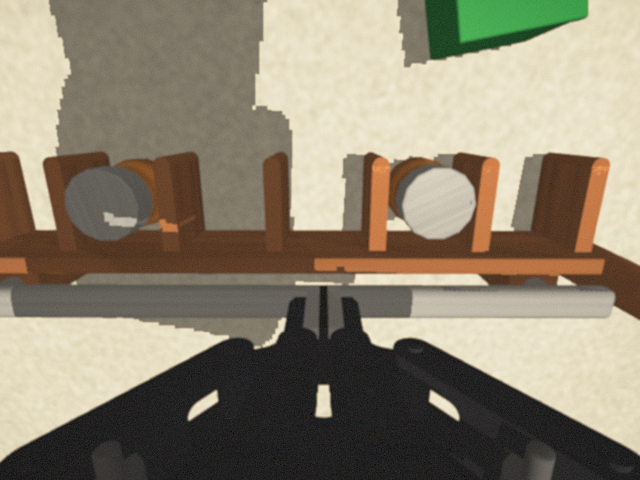

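The finger stands at gap 3, with its tip at column 323 between dividers at columns 273 and 379. The third gap is empty and jar_a is in the second.

```bash
python3 -m jog '{"travel":[[0,0,10],[0,0,30],[0,0,40],[-30,0,25],[-40,0,0]],"dr":[[0,0,0],[0,0,0],[0,0,0],[0,0,0],[0,0,0]],"jaw":[255,255,255,255,255]}'
python3 -m jog '{"travel":[[-40,-5,0],[-41,-5,0],[-35,-5,0],[0,0,0],[0,0,0]],"dr":[[0,0,0],[0,0,0],[0,0,0],[0,0,0],[0,0,0]],"jaw":[255,255,255,255,255]}'
python3 - <<'E'
from h import *
import cv2
np.set_printoptions(precision=4,suppress=True)
d=np.load("w3.npz");P=(d["p"],d["q"])
print("div tops back/front",cast("wrist",[(275,248),(274,165),(379,248),(380,168),(483,248),(585,250),(603,168)],.04,P))
s=get_state(); im=read_camera("wrist"); cv2.imwrite("pics/w4.png",im[:,:,::-1])
np.savez("w4.npz",p=s["eef_pos"],q=s["tcp_rot"]); print(s["eef_pos"],s["tcp_rot"])
E
```

```text
time: 7.17
eef_pos: [0.584, -0.0021, 0.1792]
tcp_rot: [-0.025, 1.0, -0.001, 0.007]
contact_force: [1.2, 1.1, 1.4]
opening: -0.003
time: 7.58
eef_pos: [0.4609, -0.016, 0.1707]
tcp_rot: [-0.024, 1.0, 0.001, -0.001]
contact_force: [0.3, 0.5, 0.9]
opening: 0.0
div tops back/front [[ 0.6336 -0.0282]
 [ 0.594  -0.0292]
 [ 0.6311  0.0221]
 [ 0.5929  0.0189]
 [ 0.6285  0.0723]
 [ 0.6271  0.1219]
 [ 0.5878  0.1201]]
[ 0.4609 -0.016   0.1707] [-0.0244  0.9997  0.0007 -0.0005]
```

View pics/w4.png

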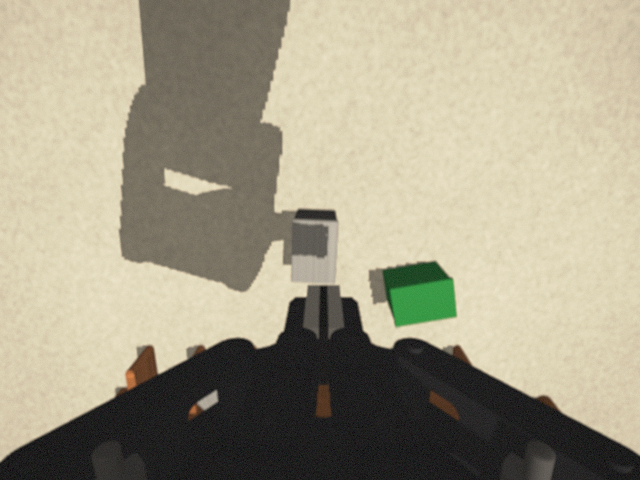

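Run:
```python
from h import *
import cv2
np.set_printoptions(precision=4,suppress=True)
d=np.load("w4.npz");P=(d["p"],d["q"])
im=cv2.imread("pics/w4.png")
for y in(235,265,275):print(y,im[y,280:345].mean(1).astype(int).tolist())
for x in(300,330):print(x,im[205:295,x].mean(1).astype(int).tolist())
c=cast("wrist",[(292.5,220),(337,221),(335,284),(290.5,282)],.046,P);e=np.diff(np.r_[c,c[:1]],axis=0)
print(c,c.mean(0),np.linalg.norm(e,axis=1),np.degrees(np.arctan2(e[:,1],e[:,0])))
```

```text
235 [108, 109, 108, 109, 111, 112, 117, 112, 114, 114, 110, 104, 95, 89, 86, 91, 96, 85, 93, 87, 86, 91, 95, 90, 89, 91, 92, 92, 90, 88, 93, 92, 93, 89, 88, 89, 92, 96, 92, 90, 89, 87, 92, 92, 94, 103, 116, 126, 145, 171, 181, 184, 179, 186, 186, 179, 177, 175, 191, 207, 212, 213, 213, 214, 217]
265 [206, 204, 196, 191, 188, 191, 187, 191, 189, 190, 180, 170, 162, 170, 173, 177, 170, 168, 173, 172, 175, 174, 172, 173, 174, 172, 172, 174, 172, 174, 174, 178, 175, 171, 172, 176, 175, 174, 173, 170, 172, 171, 176, 173, 172, 172, 171, 174, 173, 176, 180, 182, 180, 181, 173, 180, 194, 209, 211, 209, 203, 203, 199, 203, 202]
275 [212, 210, 211, 212, 211, 214, 213, 215, 214, 209, 190, 170, 163, 168, 173, 171, 173, 170, 170, 170, 174, 177, 174, 169, 173, 168, 169, 173, 174, 171, 173, 174, 173, 167, 169, 173, 177, 171, 173, 169, 171, 172, 171, 174, 171, 168, 170, 171, 176, 176, 182, 178, 178, 175, 172, 184, 198, 206, 205, 208, 206, 206, 204, 204, 206]
300 [209, 209, 189, 150, 97, 61, 34, 47, 38, 47, 45, 46, 54, 71, 110, 141, 157, 158, 132, 107, 94, 94, 91, 91, 93, 90, 89, 90, 91, 92, 86, 90, 
[... 172 characters left out ...]
 174, 176, 172, 174, 171, 174, 180, 195, 205, 211, 210, 207, 207, 209, 213, 212, 214, 211, 208, 209]
330 [207, 208, 206, 189, 156, 107, 63, 40, 42, 46, 45, 43, 45, 50, 68, 104, 141, 161, 180, 178, 180, 180, 177, 181, 182, 176, 178, 181, 181, 178, 181, 179, 175, 180, 181, 182, 179, 182, 180, 183, 182, 181, 178, 178, 182, 183, 180, 179, 181, 179, 182, 182, 180, 182, 180, 180, 180, 181, 181, 181, 180, 181, 178, 180, 179, 181, 177, 181, 179, 179, 182, 179, 183, 180, 179, 178, 181, 186, 186, 172, 135, 97, 81, 80, 84, 83, 83, 82, 86, 86]
[[ 0.4555 -0.0412]
 [ 0.4547 -0.0079]
 [ 0.5059 -0.0064]
 [ 0.5059 -0.0415]] [ 0.4805 -0.0243] [0.0334 0.0513 0.0351 0.0504] [ 91.4635   1.6641 -90.0168 179.6513]
```

```bash
python3 -m jog '{"travel":[[7,-20,0],[7,-20,0],[6,-16,0],[0,0,-30],[0,0,-38]],"dr":[[0,0,0],[0,0,0],[0,0,0],[0,0,0],[0,0,0]],"jaw":[255,255,255,255,255]}'
python3 -m jog '{"travel":[[0,0,-38],[0,0,-30],[0,0,-10],[0,0,0],[0,0,0]],"dr":[[0,0,0],[0,0,0],[0,0,0],[0,0,0],[0,0,0]],"jaw":[255,255,255,255,255]}'
python3 -m jog '{"travel":[[0,0,0],[0,0,0],[0,0,0]],"dr":[[0,0,0],[0,0,0],[0,0,0]],"jaw":[255,255,255]}'
```

```text
time: 8.05
eef_pos: [0.4888, -0.0751, 0.107]
tcp_rot: [-0.024, 1.0, -0.002, 0.005]
contact_force: [0.5, 0.2, -0.5]
opening: 0.002
time: 8.47
eef_pos: [0.4846, -0.073, 0.026]
tcp_rot: [-0.025, 1.0, -0.0, 0.0]
contact_force: [-0.2, 0.9, 0.2]
opening: -0.002
time: 8.72
eef_pos: [0.4849, -0.0734, 0.0274]
tcp_rot: [-0.025, 1.0, -0.001, 0.002]
contact_force: [-0.7, 0.6, -0.7]
opening: 0.0
```

```bash
python3 -m jog '{"travel":[[-2,6,-3],[-2,6,-3],[0,4,0],[0,3,0],[0,3,0]],"dr":[[0,0,0],[0,0,0],[0,0,0],[0,0,0],[0,0,0]],"jaw":[255,255,255,255,255]}'
python3 -m jog '{"travel":[[0,3,0],[0,3,0],[0,3,0],[0,2,0],[0,0,0]],"dr":[[0,0,0],[0,0,0],[0,0,0],[0,0,0],[0,0,0]],"jaw":[255,255,255,255,255]}'
python3 - <<'E'
from h import *
import cv2
s=get_state();print(s["eef_pos"],s["contact_force"])
a=read_camera("scene")[205:265,265:345,::-1];b=read_camera("side")[230:320,245:345,::-1]
a=cv2.resize(a,(400,300),interpolation=2);b=cv2.resize(b,(400,360),interpolation=2)
c=np.zeros((360,800,3),np.uint8);c[:300,:400]=a;c[:,400:]=b;cv2.imwrite("pics/m5.png",c)
E
```

```text
time: 9.13
eef_pos: [0.4792, -0.0505, 0.0194]
tcp_rot: [-0.025, 1.0, -0.0, 0.0]
contact_force: [0.2, -0.8, 1.0]
opening: -0.001
time: 9.55
eef_pos: [0.4793, -0.0395, 0.0193]
tcp_rot: [-0.025, 1.0, 0.0, 0.0]
contact_force: [0.9, 0.3, 1.2]
opening: -0.003
[ 0.47926992 -0.03948066  0.01933819] [0.91827306 0.34927912 1.15435312]
```

View pics/m5.png

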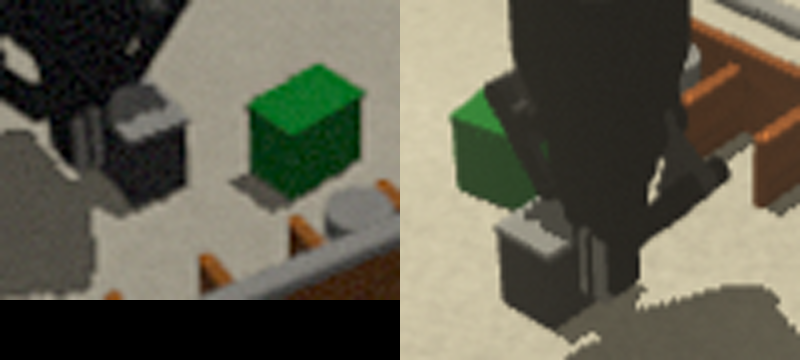

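```bash
python3 -m jog '{"travel":[[0,1,0],[0,1,0],[0,1,0],[0,0,0],[0,0,0]],"dr":[[0,0,0],[0,0,0],[0,0,0],[0,0,0],[0,0,0]],"jaw":[255,255,255,255,255]}'
python3 -m jog '{"travel":[[0,-8,0],[0,-12,0],[-5,-5,40],[-10,15,41],[-10,15,41]],"dr":[[0,0,0],[0,0,0],[0,0,0],[0,0,0],[0,0,0]],"jaw":[255,255,255,220,210]}'
python3 -m jog '{"travel":[[-10,15,20],[0,0,0],[0,0,0],[0,0,0]],"dr":[[0,0,0],[0,0,0],[0,0,0],[0,0,0]],"jaw":[205,205,205,205]}'
cat > tin.py <<'E'
from h import *
import cv2,sys
np.set_printoptions(precision=4,suppress=True)
s=get_state();im=read_camera("wrist")[:,:,::-1].copy();P=(s["eef_pos"],s["tcp_rot"]);cv2.imwrite("pics/"+sys.argv[1],im)
print(P)
h=cv2.cvtColor(im,cv2.COLOR_BGR2HSV);m=((h[...,1]<30)&(h[...,2]>75)).astype(np.uint8)*255;m[286:]=0
m=cv2.morphologyEx(m,cv2.MORPH_OPEN,np.ones((5,5)))
n,l,st,c=cv2.connectedComponentsWithStats(m)
for k in range(1,n):
    if st[k,4]>300:
        r=cv2.minAreaRect(np.argwhere(l==k)[:,::-1].astype(np.float32));b=cast("wrist",cv2.boxPoints(r),.046,P);e=np.diff(b,axis=0)
        print(st[k],r,b.mean(0),np.linalg.norm(e,axis=1),np.degrees(np.arctan2(e[:,1],e[:,0])))
E
python3 tin.py w6.png
```

```text
time: 10.07
eef_pos: [0.4792, -0.0368, 0.0193]
tcp_rot: [-0.025, 1.0, 0.0, 0.0]
contact_force: [-0.5, -0.7, 1.5]
opening: 0.002
time: 10.48
eef_pos: [0.4547, -0.035, 0.1359]
tcp_rot: [-0.023, 1.0, 0.001, -0.002]
contact_force: [1.0, 0.3, -0.2]
opening: 0.18
time: 10.82
eef_pos: [0.4451, -0.0194, 0.1546]
tcp_rot: [-0.025, 1.0, 0.0, -0.001]
contact_force: [0.3, 0.1, -0.6]
opening: 0.196
(array([ 0.4451, -0.0194,  0.1546]), array([-0.0246,  0.9997,  0.0001, -0.0007]))
```

View pics/w6.png

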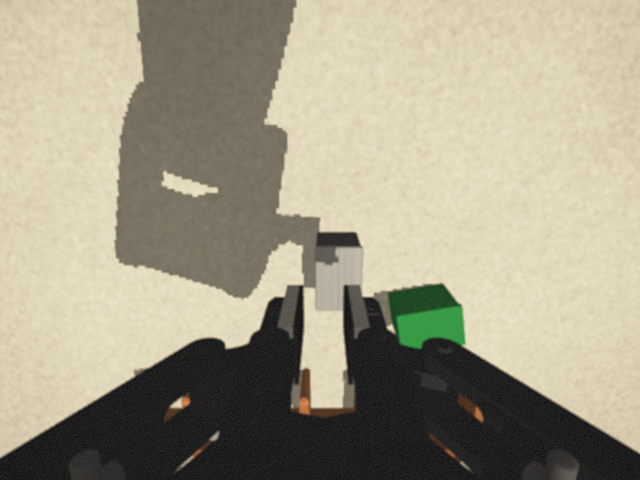

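The tin lid now spans columns 316–362, from row 247 to 309, nearly square to the tool.

Run:
```python
from h import *
import cv2
np.set_printoptions(precision=4,suppress=True)
im=cv2.imread("pics/w6.png");P=(np.array([.4451,-.0194,.1546]),np.array([-.0246,.9997,.0001,-.0007]))
print(im[270,308:370].mean(1).astype(int).tolist(),im[300,308:350].mean(1).astype(int).tolist(),im[238:256,350].mean(1).astype(int).tolist(),im[300:318,322].mean(1).astype(int).tolist())
c=cast("wrist",[(316,247),(362,247),(315.5,310)],.046,P);print(c,(c[1]+c[2])/2,np.degrees(np.arctan2(*(c[2]-c[0])[::-1])),np.linalg.norm(c[1]-c[0]))
x,y=(c[1]+c[2])/2;print("gapline y",-.0045+(x-.6037)*.0506)
```

```text
[110, 110, 113, 115, 117, 112, 114, 129, 157, 170, 176, 174, 175, 172, 172, 177, 173, 178, 176, 178, 175, 175, 174, 172, 175, 177, 177, 174, 178, 169, 172, 174, 177, 180, 178, 176, 172, 171, 175, 175, 180, 176, 175, 179, 176, 177, 180, 183, 183, 187, 182, 180, 176, 180, 198, 208, 212, 213, 211, 206, 209, 206] [212, 213, 208, 211, 207, 208, 196, 175, 165, 169, 174, 175, 175, 170, 175, 175, 173, 173, 175, 176, 173, 176, 173, 172, 174, 171, 175, 178, 173, 170, 169, 171, 176, 173, 151, 103, 55, 16, 20, 22, 39, 41] [46, 41, 49, 43, 45, 48, 48, 61, 86, 128, 161, 170, 180, 180, 179, 175, 179, 175] [175, 173, 172, 169, 171, 172, 174, 172, 172, 175, 179, 195, 207, 209, 212, 212, 213, 213]
[[ 0.4548 -0.0261]
 [ 0.4531  0.0069]
 [ 0.505  -0.0243]] [ 0.4791 -0.0087] 2.0792008615060533 0.033104100851667526
gapline y -0.010805497434465619
```

```bash
python3 -m jog '{"travel":[[-11,9,0],[0,0,-35],[0,0,-38],[0,0,-35],[0,0,-20]],"dr":[[0,0,0],[0,0,0],[0,0,0],[0,0,0],[0,0,0]],"jaw":[205,205,205,205,205]}'
python3 -m jog '{"travel":[[0,0,-5],[0,0,0],[0,0,0],[0,0,0],[0,0,0]],"dr":[[0,0,0],[0,0,0],[0,0,0],[0,0,0],[0,0,0]],"jaw":[205,205,205,205,205]}'
```

```text
time: 11.28
eef_pos: [0.4307, -0.0095, 0.0222]
tcp_rot: [-0.024, 1.0, 0.001, -0.004]
contact_force: [0.0, 0.2, -0.1]
opening: 0.196
time: 11.7
eef_pos: [0.4362, -0.0104, 0.0242]
tcp_rot: [-0.025, 1.0, -0.0, 0.002]
contact_force: [0.4, 0.6, -0.0]
opening: 0.196
```

```bash
python3 -m jog '{"travel":[[2,0,-2],[3,0,-2],[4,0,-1],[5,0.2,0],[6,0.2,0]],"dr":[[0,0,0],[0,0,0],[0,0,0],[0,0,0],[0,0,0]],"jaw":[205,205,205,205,205]}'
python3 -m jog '{"travel":[[6,0.2,0],[6,0.2,0],[6,0.2,0],[6,0.2,0],[6,0.2,0]],"dr":[[0,0,0],[0,0,0],[0,0,0],[0,0,0],[0,0,0]],"jaw":[205,205,205,205,205]}'
python3 -m jog '{"travel":[[6,0.2,0],[6,0.2,0],[6,0.2,0],[6,0.2,0],[6,0.2,0]],"dr":[[0,0,0],[0,0,0],[0,0,0],[0,0,0],[0,0,0]],"jaw":[205,205,205,205,205]}'
python3 -m jog '{"travel":[[4,0.2,0],[2,0,0],[0,0,0],[0,0,0]],"dr":[[0,0,0],[0,0,0],[0,0,0],[0,0,0]],"jaw":[205,205,205,205]}'
python3 - <<'E'
from h import *
import cv2
s=get_state();print(s["eef_pos"],s["contact_force"])
cv2.imwrite("pics/w7.png",read_camera("wrist")[:,:,::-1])
a=read_camera("scene")[205:305,255:385,::-1];cv2.imwrite("pics/s7.png",cv2.resize(a,None,fx=5,fy=5,interpolation=2))
E
```

```text
time: 12.12
eef_pos: [0.4547, -0.0094, 0.0175]
tcp_rot: [-0.025, 1.0, 0.0, -0.001]
contact_force: [-0.7, -0.6, 0.6]
opening: 0.197
time: 12.53
eef_pos: [0.4852, -0.0085, 0.0175]
tcp_rot: [-0.025, 1.0, 0.0, -0.0]
contact_force: [-0.5, -1.2, -0.2]
opening: 0.197
time: 12.95
eef_pos: [0.5152, -0.0075, 0.0176]
tcp_rot: [-0.025, 1.0, -0.0, -0.0]
contact_force: [-0.6, -0.5, -0.1]
opening: 0.194
time: 13.28
eef_pos: [0.5209, -0.0073, 0.0177]
tcp_rot: [-0.025, 1.0, -0.0, 0.0]
contact_force: [-0.9, -0.6, -0.4]
opening: 0.193
[ 0.52085886 -0.00733104  0.01770756] [-0.94680461 -0.64432081 -0.35343401]
```

View pics/s7.png

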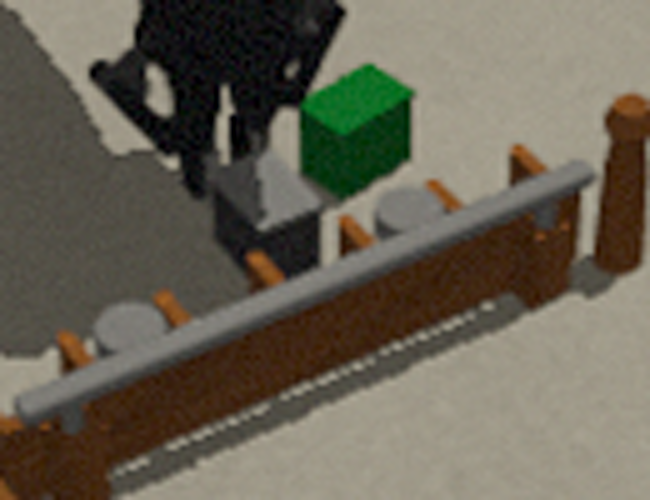

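Run:
```python
from h import *
np.set_printoptions(precision=4,suppress=True)
p=lambda l:np.array(l)/5+[255,205]
c=cast("scene",p([(265,230),(322,203)]),.046);m=c.mean(0);print("tin front edge",c,m,"gapline",-.0045+(m[0]-.6037)*.0506)
g=cast("scene",p([(255,255),(345,220),(433,184),(520,150)]),.04);print("div front tips",g)
d=cast("scene",p([(62,337),(160,296)]),.04);print(d)
```

```text
tin front edge [[ 0.5876 -0.0179]
 [ 0.5839  0.0149]] [ 0.5858 -0.0015] gapline -0.005407590100878073
div front tips [[ 0.5949 -0.0273]
 [ 0.5941  0.0217]
 [ 0.5921  0.0718]
 [ 0.5911  0.1224]]
[[ 0.6007 -0.1292]
 [ 0.5982 -0.0786]]
```

```bash
python3 -m jog '{"travel":[[3,0,0],[4,0,0],[4,0,0],[4,0,0],[4,0,0]],"dr":[[0,0,0],[0,0,0],[0,0,0],[0,0,0],[0,0,0]],"jaw":[205,205,205,205,205]}'
python3 -m jog '{"travel":[[4,0,0],[4,0.2,0],[4,0.2,0],[3,0.1,0],[0,0,0]],"dr":[[0,0,0],[0,0,0],[0,0,0],[0,0,0],[0,0,0]],"jaw":[205,205,205,205,205]}'
python3 -m jog '{"travel":[[3,0.1,0],[3,0.1,0],[2,0.1,0],[0,0,0],[0,0,0]],"dr":[[0,0,0],[0,0,0],[0,0,0],[0,0,0],[0,0,0]],"jaw":[205,205,205,205,205]}'
```

```text
time: 13.8
eef_pos: [0.54, -0.0073, 0.0175]
tcp_rot: [-0.025, 1.0, 0.0, -0.0]
contact_force: [-0.6, -0.1, -0.8]
opening: 0.197
time: 14.22
eef_pos: [0.5555, -0.0069, 0.0178]
tcp_rot: [-0.025, 1.0, -0.0, 0.001]
contact_force: [0.0, 0.9, 0.4]
opening: 0.197
time: 14.63
eef_pos: [0.563, -0.0066, 0.0177]
tcp_rot: [-0.025, 1.0, -0.0, 0.0]
contact_force: [-0.7, -0.7, -0.4]
opening: 0.193
```

```bash
python3 -m jog '{"travel":[[2,0.1,0],[1,0.1,0],[0,0,0],[0,0,0]],"dr":[[0,0,0],[0,0,0],[0,0,0],[0,0,0]],"jaw":[205,205,205,205]}'
python3 -m jog '{"travel":[[1,0,0],[1,0,0],[0,0,0],[0,0,0]],"dr":[[0,0,0],[0,0,0],[0,0,0],[0,0,0]],"jaw":[205,205,205,205]}'
python3 -m jog '{"travel":[[1,0,0],[0,0,0],[0,0,0]],"dr":[[0,0,0],[0,0,0],[0,0,0]],"jaw":[205,205,205]}'
```

```text
time: 14.97
eef_pos: [0.5657, -0.0063, 0.0176]
tcp_rot: [-0.025, 1.0, -0.0, 0.0]
contact_force: [0.3, -0.1, 0.2]
opening: 0.196
time: 15.3
eef_pos: [0.5677, -0.0063, 0.0176]
tcp_rot: [-0.025, 1.0, -0.0, 0.0]
contact_force: [-0.2, 0.2, 0.2]
opening: 0.196
time: 15.55
eef_pos: [0.5687, -0.0063, 0.0176]
tcp_rot: [-0.025, 1.0, -0.0, 0.0]
contact_force: [-1.0, 0.2, -0.0]
opening: 0.199
```

```bash
python3 -m jog '{"travel":[[1,0,0],[0,0,0],[0,0,0]],"dr":[[0,0,0],[0,0,0],[0,0,0]],"jaw":[205,205,205]}'
python3 -m jog '{"travel":[[1,0,0],[0,0,0],[0,0,0]],"dr":[[0,0,0],[0,0,0],[0,0,0]],"jaw":[205,205,205]}'
python3 -m jog '{"travel":[[1,0,0],[0,0,0],[0,0,0]],"dr":[[0,0,0],[0,0,0],[0,0,0]],"jaw":[205,205,205]}'
python3 -m jog '{"travel":[[1,0,0],[0,0,0],[0,0,0]],"dr":[[0,0,0],[0,0,0],[0,0,0]],"jaw":[205,205,205]}'
```

```text
time: 15.8
eef_pos: [0.5697, -0.0064, 0.0176]
tcp_rot: [-0.025, 1.0, -0.0, 0.0]
contact_force: [-0.3, 0.6, -0.9]
opening: 0.198
time: 16.05
eef_pos: [0.5707, -0.0063, 0.0176]
tcp_rot: [-0.025, 1.0, -0.0, 0.0]
contact_force: [-1.2, -0.1, -0.3]
opening: 0.197
time: 16.3
eef_pos: [0.5717, -0.0063, 0.0176]
tcp_rot: [-0.025, 1.0, -0.0, 0.0]
contact_force: [0.1, 0.4, -0.2]
opening: 0.198
time: 16.55
eef_pos: [0.5727, -0.0063, 0.0176]
tcp_rot: [-0.025, 1.0, -0.0, 0.0]
contact_force: [-0.0, 0.3, -0.5]
opening: 0.193
```

```bash
python3 -m jog '{"travel":[[1,0,0],[0,0,0],[0,0,0]],"dr":[[0,0,0],[0,0,0],[0,0,0]],"jaw":[205,205,205]}' | grep -E "eef|force"
python3 -m jog '{"travel":[[1,0,0],[0,0,0],[0,0,0]],"dr":[[0,0,0],[0,0,0],[0,0,0]],"jaw":[205,205,205]}'| grep -E "eef|force"
python3 -m jog '{"travel":[[1,0,0],[0,0,0],[0,0,0]],"dr":[[0,0,0],[0,0,0],[0,0,0]],"jaw":[205,205,205]}'| grep -E "eef|force"
python3 - <<'E'
from h import *
import cv2
cv2.imwrite("pics/w8.png",read_camera("wrist")[:,:,::-1])
cv2.imwrite("pics/sd8.png",read_camera("side")[:,:,::-1]);cv2.imwrite("pics/sc8.png",read_camera("scene")[:,:,::-1])
E
```

```text
eef_pos: [0.5733, -0.0063, 0.0176]
contact_force: [-3.1, -0.6, 1.8]
eef_pos: [0.5732, -0.0063, 0.0174]
contact_force: [-5.9, -0.7, 4.5]
eef_pos: [0.5732, -0.0063, 0.0173]
contact_force: [-7.9, -0.6, 5.4]
```

Firm stop at TCP x = 0.573 (predicted 0.5727) with about 8 N. Now I'll back off and check.

```bash
python3 -m jog '{"travel":[[-2,0,0],[-4,0,0],[-10,0,0],[-20,0,0],[-20,0,10]],"dr":[[0,0,0],[0,0,0],[0,0,0],[0,0,0],[0,0,0]],"jaw":[205,205,205,205,205]}' >/dev/null
python3 -m jog '{"travel":[[-5,0,40],[0,0,40],[0,0,40],[10,0,20],[0,0,0]],"dr":[[0,0,0],[0,0,0],[0,0,0],[0,0,0],[0,0,0]],"jaw":[205,205,205,205,205]}'>/dev/null
python3 -m jog '{"travel":[[0,0,0],[0,0,0],[0,0,0]],"dr":[[0,0,0],[0,0,0],[0,0,0]],"jaw":[205,205,205]}'
python3 - <<'E'
from h import *
import cv2
s=get_state();np.savez("w9.npz",p=s["eef_pos"],q=s["tcp_rot"])
w=read_camera("wrist")[:,:,::-1];cv2.imwrite("pics/w9.png",w)
a=read_camera("scene")[210:310,245:385,::-1];b=read_camera("side")[195:315,250:440,::-1]
a=cv2.resize(a,(420,300),interpolation=2);b=cv2.resize(b,(475,300),interpolation=2)
c=np.zeros((600,800,3),np.uint8);c[:300,:380]=a[:,:380];c[:300,380:]=b[:,:420];c[300:,:]=cv2.resize(w[220:460,0:640],(800,300),interpolation=2);cv2.imwrite("pics/f.png",c)
E
```

```text
time: 18.53
eef_pos: [0.523, -0.006, 0.1653]
tcp_rot: [-0.025, 1.0, 0.0, -0.002]
contact_force: [0.4, -0.2, -0.0]
opening: 0.193
```

View pics/f.png

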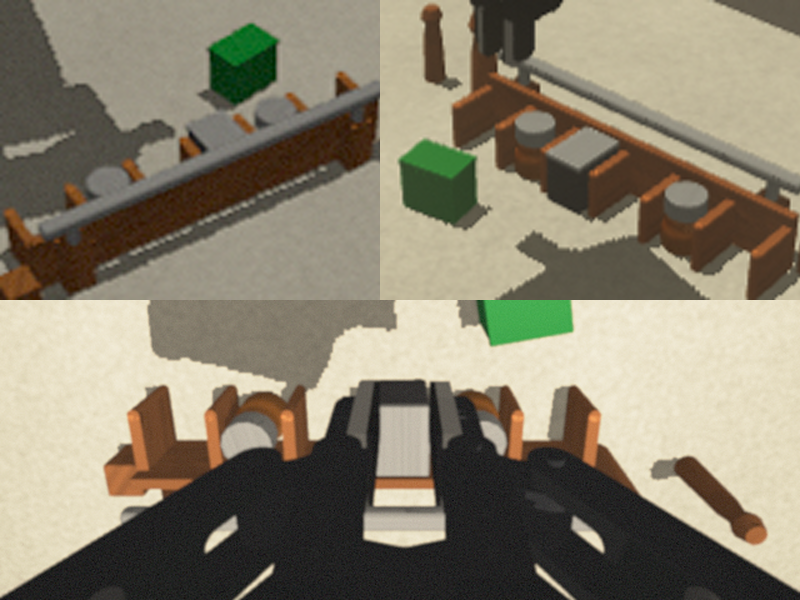

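The tin sits in the third gap, in the middle of the wrist crop, square and against the panel. Jars, post and green decoy are unmoved. I'll run a last numeric check, then hand in.

Run:
```python
from h import *
d=np.load("w9.npz");c=cast("wrist",[(304,302),(344,302),(304,359),(344,359)],.046,(d["p"],d["q"]));print(c,c.mean(0),"expected ~(.609,-.004)")
print(get_state()["contact_force"])
if np.hypot(*(c.mean(0)-[.609,-.004]))<.005: print(sign_off())
```

```text
[[ 0.58165828 -0.02011419]
 [ 0.58011521  0.0112611 ]
 [ 0.6333764  -0.01830536]
 [ 0.63176228  0.01466588]] [ 0.60672804 -0.00312314] expected ~(.609,-.004)
[ 0.22084008  0.45210758 -0.25291579]
the job is handed in; nothing more can be done
None
```

The small tin is fully home in the third gap from the tall post. The job is handed in at about 18.6 s on the robot's clock, with the hand clear and touching nothing.

- **Counting along the rail:** I started the shut fingertip at the tall-post end and pressed the rail down about 5.5 mm (2–4 N). I slid it past gap 1 (empty) and gap 2 (jar_a), and stopped at gap 3 (rack y = +25 mm). The wrist picture showed the finger midway between that gap's dividers.
- **Pushing the tin:** I pushed it sideways about 15 mm, which also squared it to the rack. Two slightly open fingers then pushed it narrow end first into the gap until it stopped firmly at about 8 N. The stop came at TCP x = 0.573 m, where the back panel was expected (0.5727 m).
- **Last checks:** The lid centre measured (0.607, -0.003) m against an expected (0.609, -0.004) m, a 2 mm difference within calibration error. The final pictures show the tin upright and square, with both jars, the post and the green look-alike in place. The mug and mill were outside those last pictures, and the arm worked well away from both.

One disagreement: as the tin approached the gap it looked about 2–4 mm to one side of the gap's centre line, depending on the reference used. It was still within the gap's side clearance, and it went in with no force above the sensor noise until the final stop.

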